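# Complete the row of tool tins under the wire tier

## Task

Stand the two tool tins from the cart top on the lower board of the rack, beneath its wire tier, so that they make one neat row with the tall tin already there, in order of height: the middle tin right beside the tall tin on its open side (towards the rack's middle), then the short one. The tins should be upright and square to one another with their fronts in line, nearly touching (gaps under a centimetre). Leave the tall tin where it is, do not tip the tins over, and do not disturb the other things.

Things in the scene. Friction and masses are not known exactly. Their poses are not given: they have to be found in the camera images.
- rack: fixed rack, open on all sides, front (-x) to the robot. White board 130 (x) by 400 mm (y), top 30 mm above the cart, no lip. Above it a tier of steel wires along y, underside at z = 286 mm, from x = -18 (front wire) to 72, y = +-197 mm; a back wire up to 321 mm. Two 12 mm posts at x = 68, y = +-193 mm. Origin: on the cart top below the board's centre; z up; yaw within 0.12 rad
- tall_tin: square steel tin, 70 x 70 mm, 100 mm high to its flat lid, with an upright black fin grip in mid-lid, 44 mm along the tin's x, 16 mm thick along its y, 40 mm tall (so 140 mm overall). About 0.8 kg. Already stands on the rack's board near its left or right end; not to be moved. Origin: centre of underside; z up
- middle_tin: square steel tin, 70 x 70 mm, 85 mm high to its flat lid, with an upright black fin grip in mid-lid, 44 mm along the tin's x, 16 mm thick along its y, 40 mm tall (so 125 mm overall). About 0.35 kg. Starts on the cart top beside the rack, left or right of it, turned by up to 0.3 rad. Origin: centre of underside; z up
- short_tin: square steel tin, 70 x 70 mm, 70 mm high to its flat lid, with an upright black fin grip in mid-lid, 44 mm along the tin's x, 16 mm thick along its y, 40 mm tall (so 110 mm overall). About 0.3 kg. Starts on the cart top beside the rack, on the other side from the middle tin, turned by up to 0.3 rad. Origin: centre of underside; z up
- jar: small closed glass jar with a white cap, 56 mm across, 62 mm high, standing on the rack's lower board near the end away from the tall tin; a bystander. Origin: centre of its underside
- tray: shallow blue silicone tray, 130 x 170 x 22 mm, on the cart top in front of the rack; a bystander. Origin: centre of its underside
- acrylic_cube: clear acrylic flip-top cube, 100 x 100 x 90 mm, in front of the rack, to the left of the tray; a bystander. Origin: centre of its underside
- grabber: press-button grabber tool lying along y behind the rack, about 370 mm long, 26 mm high; a bystander. Origin: on the cart top below the middle of its shaft
- mug: white mug, 80 mm across, 90 mm high, on the right behind the rack's end; a bystander. Origin: centre of its underside
- spray: white plastic bottle, 60 mm across, 170 mm high, on the left behind the rack's end; a bystander. Origin: centre of its underside
There are look-alikes about, which are no part of the job. Leave any red look-alike of the middle_tin alone.

How it is judged (in metres and radians):
At the end, for the whole second after the job is handed in: All tins stand upright (0.06 rad) and still on the lower board; in the tall tin's frame the middle tin is 66-83 mm to one side, the short tin 133-166 mm to the same side (under 85 mm from the middle one), fronts in line within 10 (middle) and 12 mm (short), turned under 0.12 rad (((y of middle_tin in the frame of tall_tin between 0.066 and 0.083 m and y of short_tin in the frame of tall_tin between 0.133 and 0.166 m) or (y of middle_tin in the frame of tall_tin between -0.083 and -0.066 m and y of short_tin in the frame of tall_tin between -0.166 and -0.133 m)) and horizontal distance between middle_tin and short_tin below 0.085 m and x of middle_tin in the frame of tall_tin between -0.01 and 0.01 m and angle between the x axis of each of middle_tin, short_tin and the x axis of tall_tin, either way round below 0.12 rad and x of short_tin in the frame of tall_tin between -0.012 and 0.012 m and z of tall_tin in the frame of rack between 0.026 and 0.034 m and angle between each of tall_tin, middle_tin, short_tin's own z axis and vertical below 0.06 rad and linear speed of each of tall_tin, middle_tin, short_tin below 0.01 m/s and angular speed of each of tall_tin, middle_tin, short_tin below 0.08 rad/s and z of middle_tin in the frame of rack between 0.026 and 0.034 m and z of short_tin in the frame of rack between 0.026 and 0.034 m); the robot touches nothing.
It fails at once if a bystander is shoved or knocked (moved more than 30 mm) (distance of any of jar, tray, acrylic_cube, grabber, mug, spray from where it was at the start of the episode above 0.03 m).
It fails at once if the tall tin is pushed out of its place (more than 20 mm) (distance of tall_tin from where it was at the start of the episode above 0.02 m).
It fails at once if a tin is tipped over (more than 40 degrees) (angle between any of tall_tin, middle_tin, short_tin's own z axis and vertical above 0.7 rad).
It also fails if it takes over 72 s, if anything falls off the work surface, if the arm or the gripper's body presses on something with over 40 N, if the wrist force passes 120 N, or if a joint passes its speed limit or range.

## Robot

A 6-joint arm with a two-finger parallel gripper is mounted at the origin on the work surface. World frame = base frame: x ahead of the robot, y to its left, z up, the work surface at z = 0. Lengths are in m, angles in degrees, forces in N, time in s.
With the tool pointing down it reaches from about 0.25 to 0.725 m from the base axis. Payload 9.7 kg.
Tool frame: the origin (TCP) lies between the finger pads; the fingertips stand bot.tcp_to_tips ahead of it and the grasp point (between the pads) lies 2 mm behind it (bot.tcp_to_tips is the distance from the TCP to the fingertips, in m); z points along the fingers, y is the line along which they close (so a half turn about z gives the same grasp; the last joint's range is limited). The gripper opens to 85 mm and grips with 20 to 120 N. Pads are 22 mm wide; open, the fingers measure 114 mm over their backs; the gripper's body (76 mm by 85 mm) begins 54 mm behind the grasp point. The pads swing forward as they close: fully open they stand 13 mm farther back than shut.
Start: joints at [-64.802, 4.979, 10.078, 95.1, 0, 90], TCP at [0.234, -0.498, 0.248] pointing down, gripper open.
Joint ranges: [-179.16, 179.16], [-48.56, 103.87], [-65.8, 70.77], [-126.05, 130.52], [-82.76, 87.17], [-180, 180]. Speed limits (degrees/s): [127.2, 127.2, 147.25, 180, 180, 180].

## Interface

Orientations are given as [roll, pitch, yaw] about the fixed x, y, z axes, in that order (R = Rz(yaw) Ry(pitch) Rx(roll)).
In Python, from workcell import sensors, camera, camera_params, bot gives the robot as it stands.
- The arm moves only by the tool apply_moves, never from a script. Its argument "motion" is a list of rows, each an object with "jaw": the opening, from -1 (shut) to 1 (fully open); "xyz": the shift along the tool's x, y, z in mm, a list of three; "twist": the turn about the tool's z in rad. A call has 1 to 5 rows; each row is the pose to reach, as a shift and turn from the pose commanded when the call began, along the tool's axes at that moment; what a row does not reach only later rows make up. A row lasts 1/8 s, in which the tool goes at most 62.5 mm and 10.7 degrees, less where a joint would pass 70% of its speed; a pose out of reach is approached as far as the arm can. A call with a gripper value outside its range is refused whole. The fingers move at their own pace and stop on an object; "grip_force" is the grip in N (left out, the last holds). Time passes only in rows, so rows that repeat a pose let the fingers close. It gives the time, the measured TCP pose, the force, the opening and the grip force at its end, in the units of the state.
- sensors.get_obs(): the state, without advancing time (a new reading comes with each control period).
- camera(name): name is "scene" or "side" or "wrist"; returns (picture, depth): 400x640x3 uint8, red, green, blue; 400x640 float32, m along the optical axis (not along the pixel's ray), 0 where there is no reading.
- camera_params(name): a dict with "mtx" (3x3 intrinsics, pixels), "rvec" (rotation vector, rad) and "tvec" (3), from world to camera coordinates, as OpenCV has them. Camera axes: x right, y down, z forward; pixel columns grow to the right and rows downward; lengths in m; the calibration is good to about 2 mm. The wrist camera is an equidistant fisheye: a pixel r from the principal point sees the ray r / f radians off the axis. A picture is of the moment at which its call begins: read the wrist's pose just before it. camera_params takes no time and is no camera call; for the wrist camera it gives the pose at the moment of the call.
- bot.job_done(): hands the job in; it is judged then, once.
The state is a dict: "time": time; "q": joint angles; "qd": joint speeds; "joint_efforts": joint torques, N m; "ee_pos": TCP position; "tcp_rot": TCP orientation; "wrist_force": force on the tool from outside, world axes, zero at the start; "torque": the same for the moment, N m; "opening": finger opening in m; "grasp_force": force on a finger pad.
Only numpy, scipy, OpenCV 4.12 (cv2) and the standard library are available. Lean on these libraries where they do the work, as an engineer would, in place of code of your own. Each camera call takes 0.05 s, during which the arm holds its last target. There are 200 camera calls.

## Working session

There is one attempt and no reset: what is moved stays moved. The work goes in short steps, Python scripts to look and compute and a tool call to move; the robot and the scene stay as the last step left them, time stands still between calls to the robot, and variables do not carry over. Pictures are saved under pics/ and viewed, at most 10 in all, crops included, and the job is handed in when it is done.

Besides the shell and the picture viewer there is one more tool, called after "Emit:" by a JSON object that holds its "api" and its "payload", one argument or row to a line. apply_moves: Moves the arm, as the interface text tells. Its arguments: {"type":"object","properties":{"motion":{"type":"array","items":{"type":"object","properties":{"jaw":{"type":"number"},"xyz":{"type":"array","items":{"type":"number"}},"twist":{"type":"number"}}}},"grip_force":{"type":"number"}},"required":["motion"]}

```bash
ls; mkdir -p pics
python3 - <<'E'
from workcell import sensors,camera,camera_params,bot
import cv2,numpy as np
o=sensors.get_obs();print(o['time'],o['ee_pos'],o['tcp_rot'],bot.tcp_to_tips)
for n in ['scene','side']:
    im,d=camera(n);np.savez(f'{n}0.npz',im=im,d=d)
    p=camera_params(n);R=cv2.Rodrigues(p['rvec'])[0];print(n,p['mtx'].tolist(),(-R.T@p['tvec'].ravel()).round(3),R.round(2).tolist())
    cv2.imwrite(f'pics/{n}0.png',im[...,::-1])
E
```

```text
pics
0.0 [ 0.23406381 -0.49748232  0.24757491] [-1.79922870e+02  1.26470908e-03  2.51967586e+01] 0.017
scene [[504.70526158751295, 0.0, 314.2228369319659], [0.0, 504.70526158751295, 188.8440870185148], [0.0, 0.0, 1.0]] [ 1.592 -0.509  1.016] [[0.44, 0.9, 0.01], [0.59, -0.28, -0.76], [-0.68, 0.34, -0.65]]
side [[449.7569328461932, 0.0, 319.8542425790118], [0.0, 449.7569328461932, 201.28949371728476], [0.0, 0.0, 1.0]] [0.199 0.839 0.743] [[-0.92, -0.4, -0.02], [-0.22, 0.55, -0.81], [0.33, -0.73, -0.59]]
```

View pics/scene0.png

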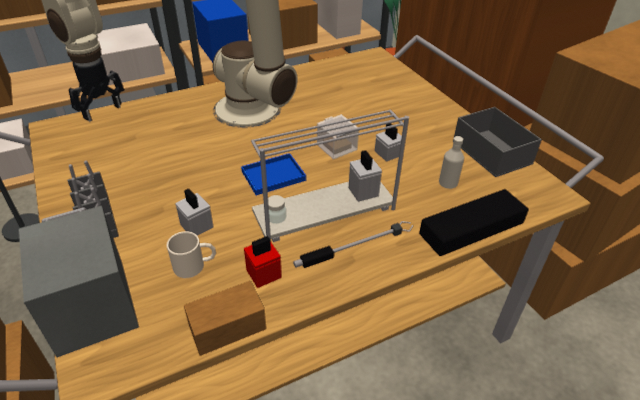

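View pics/side0.png

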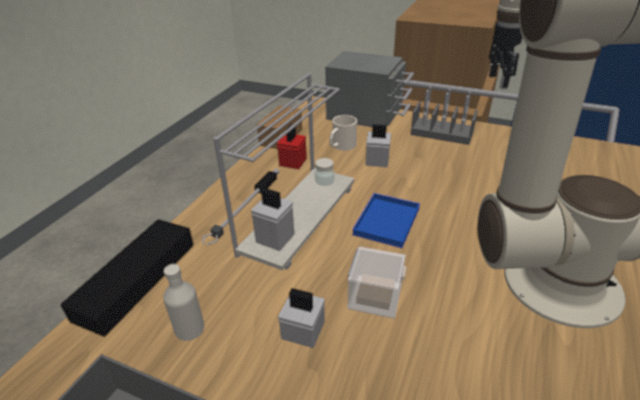

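The scene picture shows these candidates:
- Grey tins at scene (194,212), which is side (378,148), and at scene (389,143), which is side (302,317).
- The tall tin on the board at scene (365,180), which is side (273,222).
- The red look-alike at scene (263,262), which I leave alone.

Next I measure heights and poses.

```bash
cat > h.py <<'E'
import cv2,numpy as np
from workcell import camera_params
def cloud(n,d):
    p=camera_params(n);K=np.array(p['mtx']);R=cv2.Rodrigues(np.array(p['rvec']))[0];t=np.array(p['tvec']).ravel()
    v,u=np.mgrid[:d.shape[0],:d.shape[1]]
    P=np.stack([(u-K[0,2])/K[0,0]*d,(v-K[1,2])/K[1,1]*d,d],-1)
    W=(P-t)@R; W[d==0]=np.nan
    return W
def rect(xy):
    (c,s,a)=cv2.minAreaRect((xy*1000).astype(np.float32)); 
    return np.round(c,1),np.round(s,1),round(a,1)
E
python3 - <<'E'
from h import *
for n,rois in dict(scene=dict(tall=(345,148,388,205),right=(172,185,218,238),left=(370,120,408,163),jar=(262,192,292,226)),
                   side=dict(tall=(248,185,298,255),right=(360,120,396,170),left=(275,285,330,350),jar=(310,155,340,190))).items():
    f=np.load(n+'0.npz');im=f['im'].astype(int);W=cloud(n,f['d'])
    for k,(a,b,c,e) in rois.items():
        w=W[b:e,a:c].reshape(-1,3);g=im[b:e,a:c].reshape(-1,3);ok=~np.isnan(w[:,0]);w=w[ok];g=g[ok]
        blk=(g.max(1)<50)&(w[:,2]>.06)
        sat=g.max(1)-g.min(1)
        grey=(sat<30)&(g.max(1)>70)&(w[:,2]>.04)
        print(n,k,'black',blk.sum(),np.percentile(w[blk,2],[5,50,98]).round(3) if blk.any() else '')
        z=w[grey,2];h,ed=np.histogram(z,bins=np.arange(.04,.2,.005));i=h.argmax();lz=ed[i]+.0025
        print('  grey hist',[(round(x,3),int(m)) for x,m in zip(ed,h) if m>8])
        if blk.any():
            zt=np.percentile(w[blk,2],98);t=w[blk&(w[:,2]>zt-.008)];print('  fintop',len(t),rect(t[:,:2]),t.mean(0).round(4)); t=w[blk];print('  fin all',rect(t[:,:2]))
        lid=w[grey&(abs(w[:,2]-lz)<.005)];print('  lid',rect(lid[:,:2]))
    # board and posts
    Z=W[...,2];sat=im.max(-1)-im.min(-1)
    m=(abs(Z-.03)<.006)&(sat<35)&(im.max(-1)>100)&(abs(W[...,1])<.4)&(W[...,0]>.3)&(W[...,0]<.8)
    nl,L,st,ce=cv2.connectedComponentsWithStats(m.astype(np.uint8));i=1+st[1:,4].argmax();print('board',st[i],rect(W[L==i][:,:2]))
    m=(abs(Z-.29)<.012)&(W[...,0]>.3)&(W[...,0]<.8)&(sat<40)&(abs(W[...,1])<.3);print('tier',m.sum(),rect(W[m][:,:2]))
    cv2.imwrite(f'pics/c_{n}.png',cv2.resize(f['im'][100:260,160:420] if n=='scene' else f['im'][100:360,230:430],None,fx=3 if n=='scene' else 2.2,fy=3 if n=='scene' else 2.2)[...,::-1])
E
```

```text
scene tall black 149 [0.137 0.158 0.174]
  grey hist [(np.float64(0.04), 49), (np.float64(0.045), 43), (np.float64(0.05), 46), (np.float64(0.055), 38), (np.float64(0.06), 50), (np.float64(0.065), 36), (np.float64(0.07), 38), (np.float64(0.075), 46), (np.float64(0.08), 39), (np.float64(0.085), 39), (np.float64(0.09), 40), (np.float64(0.095), 40), (np.float64(0.1), 45), (np.float64(0.105), 39), (np.float64(0.11), 41), (np.float64(0.115), 63), (np.float64(0.12), 29), (np.float64(0.125), 83), (np.float64(0.13), 183), (np.float64(0.135), 13)]
  fintop 53 (array([643.1, 129.4]), array([15. , 41.4]), 83.1) [0.6444 0.1293 0.1706]
  fin all (array([640.6, 130.1]), array([16.3, 45.8]), 87.0)
  lid (array([642.4, 131.1]), array([69. , 71.5]), 81.4)
scene right black 147 [0.091 0.115 0.13 ]
  grey hist [(np.float64(0.04), 36), (np.float64(0.045), 50), (np.float64(0.05), 36), (np.float64(0.055), 37), (np.float64(0.06), 51), (np.float64(0.065), 44), (np.float64(0.07), 69), (np.float64(0.075), 49), (np.float64(0.08), 139), (np.float64(0.085), 240), (np.float64(0.09), 13)]
  fintop 55 (array([ 537.2
[... 2744 characters left out ...]
57 (array([471.3, 334.5]), array([39. , 15.3]), 6.6) [0.4704 0.3352 0.1091]
  fin all (array([471. , 334.5]), array([40.4, 15.3]), 6.6)
  lid (array([473.2, 333.3]), array([69.6, 71.8]), 4.5)
side jar black 0 
  grey hist [(np.float64(0.04), 33), (np.float64(0.045), 37), (np.float64(0.05), 30), (np.float64(0.055), 37), (np.float64(0.06), 39), (np.float64(0.065), 44), (np.float64(0.07), 28), (np.float64(0.075), 26), (np.float64(0.08), 28), (np.float64(0.085), 36), (np.float64(0.09), 116)]
  lid (array([ 624.4, -138.1]), array([44.3, 48.2]), 22.2)
board [ 233  167  121  101 3326] (array([633.5,   7.4]), array([403.9, 136.5]), 85.9)
tier 1463 (array([658.4,   7.2]), array([399.3,  90.7]), 85.8)
```

View pics/c_scene.png

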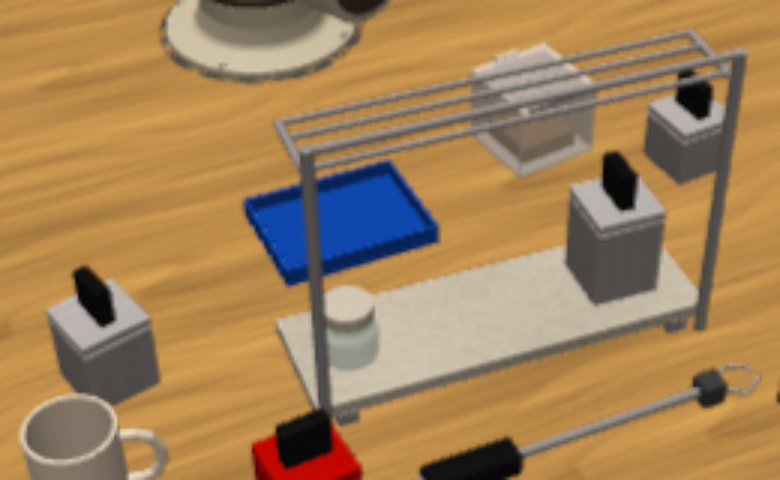

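The clear crop confirms the choices. Both candidates are grey steel with black fins. The right one has its lid at 85 mm, so it is the middle tin, at about (535,-347) mm with yaw 13.5°. The left one has its lid at 70 mm, so it is the short tin, at about (472,332) mm with yaw 6°. The tall tin is at about (640,134) mm.

```bash
cat >> h.py <<'E'
def to(x,y,z,yaw):
    "world TCP goal (mm, deg yaw) -> tool-frame shift mm, twist rad from the measured pose"
    from workcell import sensors
    from scipy.spatial.transform import Rotation as Ro
    o=sensors.get_obs();R=Ro.from_euler('xyz',o['tcp_rot'],degrees=True)
    s=R.inv().apply(np.array([x,y,z])-1000*np.array(o['ee_pos']))
    tw=-np.radians((yaw-o['tcp_rot'][2]+90)%180-90)
    print('shift',s.round(1),'twist',tw.round(3),'t',round(o['time'],2),'pose',np.round(1000*np.array(o['ee_pos']),1),np.round(o['tcp_rot'],2),'q',np.round(o['q'],0),'op',o['opening'],'F',np.round(o['wrist_force'],1))
E
python3 - <<'E'
from h import *
to(520,-350.5,190,13.5)
p=camera_params('wrist');R=cv2.Rodrigues(np.array(p['rvec']))[0];print(p['mtx'],-R.T@np.array(p['tvec']).ravel(),R.round(2))
for n in ['scene','side']:
    f=np.load(n+'0.npz');W=cloud(n,f['d']);im=f['im'].astype(int)
    b=(im[...,2]>im[...,0]+60)&(W[...,0]>.2)&(W[...,0]<.7)&(abs(W[...,1])<.3);print('tray',rect(W[b][:,:2]))
    c=(W[...,2]>.07)&(W[...,2]<.1)&(W[...,0]>.3)&(W[...,0]<.56)&(W[...,1]>0.02)&(W[...,1]<.26);print('cube',c.sum(),rect(W[c][:,:2]))
E
```

```text
shift [321.3 -11.2  57.7] twist 0.204 t 0.1 pose [ 234.1 -497.5  247.6] [-179.93   -0.     25.2 ] q [-65.   5.  10.  95.   0.  90.] op 0.0853906330031303 F [ 0.5 -0.1  0.7]
[[309.70691629   0.         315.76040211]
 [  0.         309.70691629 197.5748248 ]
 [  0.           0.           1.        ]] [ 0.30281126 -0.46475262  0.37340254] [[ 0.42 -0.91 -0.  ]
 [-0.86 -0.41  0.3 ]
 [-0.27 -0.13 -0.95]]
tray (array([523.8, -77.8]), array([178.9, 359.5]), 83.3)
cube 416 (array([368.2, 189.9]), array([114.7, 104.3]), 6.1)
tray (array([416.9, -62.4]), array([176.1, 127.9]), 89.3)
cube 2168 (array([366.2, 191.9]), array([110.7, 103.5]), 7.8)
```

Emit:
{"api": "apply_moves", "payload": {
  "motion": [
    {"xyz":[60,-1,0],"twist":0.1,"jaw":1},
    {"xyz":[120,-2,0],"twist":0.204},
    {"xyz":[180,-3,20],"twist":0.204},
    {"xyz":[240,-4,40],"twist":0.204},
    {"xyz":[300,-5,58],"twist":0.204}
  ],
  "grip_force": 60
}}

```text
validation failed for argument at $.mo...
```

Run:
```python
from h import *
to(549.6,-343.5,190,13.5);to(549.6,-343.5,110,13.5)
from workcell import camera
im,d=camera('wrist');cv2.imwrite('pics/w1.png',im[...,::-1])
```

```text
shift [351.   -4.9  57.7] twist 0.204 t 0.1 pose [ 234.1 -497.5  247.6] [-179.93   -0.     25.2 ] q [-65.   5.  10.  95.   0.  90.] op 0.0853906330031303 F [ 0.5 -0.1  0.7]
shift [351.   -4.8 137.7] twist 0.204 t 0.1 pose [ 234.1 -497.5  247.6] [-179.93   -0.     25.2 ] q [-65.   5.  10.  95.   0.  90.] op 0.0853906330031303 F [ 0.5 -0.1  0.7]
```

View pics/w1.png

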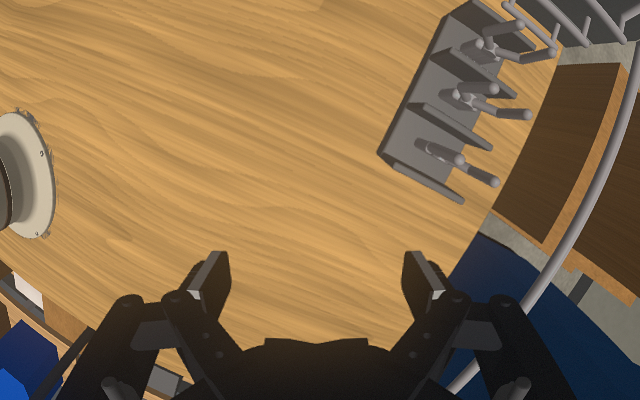

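The move was refused, probably because every row needs a jaw value. The wrist view therefore shows only the start pose: the peg tray is at (460,110) and the fingers at (215,275) and (420,275).

Emit:
{"api": "apply_moves", "payload": {
  "motion": [
    {"xyz":[60,-1,0],"twist":0.1,"jaw":1},
    {"xyz":[120,-2,0],"twist":0.204,"jaw":1},
    {"xyz":[180,-3,20],"twist":0.204,"jaw":1},
    {"xyz":[240,-4,40],"twist":0.204,"jaw":1},
    {"xyz":[300,-5,58],"twist":0.204,"jaw":1}
  ],
  "grip_force": 60
}}

```text
time: 0.78
ee_pos: [0.5036, -0.3649, 0.1898]
tcp_rot: [-180.0, 0.0, 13.5]
wrist_force: [0.4, -1.6, 0.6]
opening: 0.0859
grasp_force: 0.0
```

Run:
```python
from h import *
to(549.6,-343.5,190,13.5);to(549.6,-343.5,110,13.5)
from workcell import camera
im,d=camera('wrist');cv2.imwrite('pics/w2.png',im[...,::-1])
```

```text
shift [ 49.8 -10.1  -0.2] twist 0.0 t 0.78 pose [ 503.6 -364.9  189.8] [-1.7999e+02  2.0000e-02  1.3510e+01] q [-36.  14.  14.  90.  -0. 131.] op 0.08590141635211077 F [ 0.4 -1.6  0.6]
shift [ 49.8 -10.1  79.8] twist 0.0 t 0.78 pose [ 503.6 -364.9  189.8] [-1.7999e+02  2.0000e-02  1.3510e+01] q [-36.  14.  14.  90.  -0. 131.] op 0.08590141635211077 F [ 0.4 -1.6  0.6]
```

Emit:
{"api": "apply_moves", "payload": {
  "motion": [
    {"xyz":[50,-10,0],"twist":0,"jaw":1},
    {"xyz":[50,-10,0],"twist":0,"jaw":1},
    {"xyz":[50,-10,40],"twist":0,"jaw":1},
    {"xyz":[50,-10,79],"twist":0,"jaw":1},
    {"xyz":[50,-10,79],"twist":0,"jaw":0}
  ]
}}

```text
time: 1.45
ee_pos: [0.5462, -0.3441, 0.1086]
tcp_rot: [-179.8, 0.2, 13.5]
wrist_force: [-0.8, -0.5, 0.8]
opening: 0.0697
grasp_force: 0.0
```

Emit:
{"api": "apply_moves", "payload": {
  "motion": [
    {"xyz":[0,0,0],"twist":0,"jaw":-1},
    {"xyz":[0,0,0],"twist":0,"jaw":-1},
    {"xyz":[0,0,0],"twist":0,"jaw":-1},
    {"xyz":[0,0,0],"twist":0,"jaw":-1},
    {"xyz":[0,0,0],"twist":0,"jaw":-1}
  ]
}}

```text
time: 2.08
ee_pos: [0.549, -0.3454, 0.1135]
tcp_rot: [179.9, -0.1, 13.5]
wrist_force: [0.4, -0.7, 6.9]
opening: 0.0149
grasp_force: 59.6
```

Run:
```python
from h import *
to(549.6,-343.5,110,13.5)
from workcell import camera
im,d=camera('wrist');cv2.imwrite('pics/w3.png',im[...,::-1])
```

```text
shift [ 1.  -1.7  3.5] twist 0.0 t 2.08 pose [ 549.  -345.4  113.5] [ 1.7986e+02 -1.0000e-01  1.3500e+01] q [-32.  18.  10.  82.  -0. 134.] op 0.014891233350085832 F [ 0.4 -0.7  6.9]
```

View pics/w3.png

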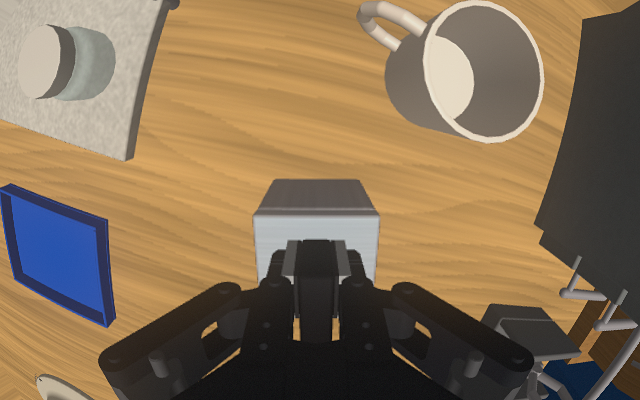

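Grip holds: the fin at (317,270) is between the pads, opening 15 mm, at 60 N. The jar is at (70,60) and the mug at (460,70), both clear.

Emit:
{"api": "apply_moves", "payload": {
  "motion": [
    {"xyz":[0,0,-40],"twist":0,"jaw":-1},
    {"xyz":[0,0,-90],"twist":0,"jaw":-1},
    {"xyz":[0,-40,-130],"twist":-0.15,"jaw":-1},
    {"xyz":[5,-90,-130],"twist":-0.3,"jaw":-1},
    {"xyz":[9,-145,-130],"twist":-0.45,"jaw":-1}
  ]
}}

```text
time: 2.75
ee_pos: [0.5229, -0.2004, 0.2416]
tcp_rot: [-180.0, -0.0, 39.5]
wrist_force: [0.9, 0.4, -4.4]
opening: 0.0149
grasp_force: 60.1
```

Run:
```python
from h import *
to(480,60,242,100)
```

```text
shift [ 132.7 -228.2   -0.3] twist -1.055 t 2.75 pose [ 522.9 -200.4  241.6] [-1.7998e+02 -1.0000e-02  3.9530e+01] q [-21.   6.  11.  94.   0. 119.] op 0.014939023487592651 F [ 0.9  0.4 -4.4]
```

Emit:
{"api": "apply_moves", "payload": {
  "motion": [
    {"xyz":[26,-45,0],"twist":-0.18,"jaw":-1},
    {"xyz":[53,-91,0],"twist":-0.36,"jaw":-1},
    {"xyz":[80,-137,0],"twist":-0.54,"jaw":-1},
    {"xyz":[106,-183,0],"twist":-0.72,"jaw":-1},
    {"xyz":[132,-228,0],"twist":-0.9,"jaw":-1}
  ]
}}

```text
time: 3.38
ee_pos: [0.4801, 0.0601, 0.2415]
tcp_rot: [-180.0, -0.0, 91.2]
wrist_force: [0.9, -0.6, -4.1]
opening: 0.0148
grasp_force: 60.2
```

Emit:
{"api": "apply_moves", "payload": {
  "motion": [
    {"xyz":[0,0,0],"twist":-0.18,"jaw":-1},
    {"xyz":[0,0,0],"twist":-0.36,"jaw":-1},
    {"xyz":[0,0,0],"twist":-0.54,"jaw":-1},
    {"xyz":[0,0,0],"twist":-0.72,"jaw":-1},
    {"xyz":[0,0,0],"twist":-0.9,"jaw":-1}
  ]
}}

```text
time: 4.0
ee_pos: [0.4806, 0.0585, 0.2413]
tcp_rot: [-180.0, -0.1, 142.8]
wrist_force: [-0.3, -0.2, -4.5]
opening: 0.0151
grasp_force: 60.0
```

Emit:
{"api": "apply_moves", "payload": {
  "motion": [
    {"xyz":[0,0,0],"twist":-0.18,"jaw":-1},
    {"xyz":[0,0,0],"twist":-0.36,"jaw":-1},
    {"xyz":[0,0,0],"twist":-0.5,"jaw":-1},
    {"xyz":[0,0,0],"twist":-0.5,"jaw":-1},
    {"xyz":[0,0,0],"twist":-0.5,"jaw":-1}
  ]
}}

```text
time: 4.62
ee_pos: [0.4808, 0.0584, 0.2415]
tcp_rot: [-180.0, -0.0, 170.9]
wrist_force: [-0.1, 0.3, -5.4]
opening: 0.0147
grasp_force: 60.0
```

Run:
```python
from h import *
from workcell import camera
to(480,60,242,174)
for n in ['scene','side']:
    im,d=camera(n);W=cloud(n,d);im=im.astype(int);sat=im.max(-1)-im.min(-1);X,Y,Z=np.moveaxis(W,-1,0)
    roi=(X>.58)&(X<.71)&(Y>.08)&(Y<.19)
    L=roi&(abs(Z-.130)<.006)&(sat<30)&(im.max(-1)>70);print(n,'tall lid',L.sum(),rect(W[L][:,:2]),W[L].mean(0))
    B=roi&(Z>.14)&(Z<.175)&(im.max(-1)<50);print(' fin',B.sum(),rect(W[B][:,:2]))
    H=(X>.40)&(X<.58)&(Y>0)&(Y<.12)&(sat<30)&(im.max(-1)>70)&(Z>.18)&(Z<.23);print(' held lid',H.sum(),rect(W[H][:,:2]),np.percentile(W[H][:,2],[5,50,95]))
    H=(X>.40)&(X<.58)&(Y>-.02)&(Y<.14)&(sat<30)&(im.max(-1)>40)&(Z>.10)&(Z<.19);print(' held body',H.sum(),rect(W[H][:,:2]),np.percentile(W[H][:,2],[1,50,99]))
    cv2.imwrite(f'pics/{n}1.png',im[...,::-1])
```

```text
shift [ 1.1  1.4 -0.5] twist -0.054 t 4.62 pose [480.8  58.4 241.5] [-1.7999e+02 -4.0000e-02  1.7090e+02] q [ 7. -4.  0. 94. -0. 16.] op 0.014668324150883415 F [-0.1  0.3 -5.4]
scene tall lid 279 (array([641.1, 131.3]), array([68.1, 74.2]), 83.5) [0.64896935 0.12362547 0.13079463]
 fin 131 (array([642.4, 130.2]), array([14.7, 44.9]), 87.4)
 held lid 300 (array([499.4,  56.2]), array([71.8, 73.1]), 77.6) [0.18534166 0.2121311  0.21670952]
 held body 309 (array([508.2,  37.2]), array([99.6, 56.7]), 35.3) [0.13083056 0.15249479 0.1880232 ]
side tall lid 438 (array([637.6, 134.8]), array([73.5, 70.4]), 86.2) [0.63216946 0.14717598 0.12976689]
 fin 241 (array([639.1, 137.5]), array([18.5, 45.5]), 75.0)
 held lid 879 (array([496.1,  60.2]), array([72.1, 73. ]), 81.5) [0.18345678 0.20848    0.2152273 ]
 held body 880 (array([481.9,  79.6]), array([94.8, 52. ]), 34.3) [0.13152789 0.1616039  0.18956176][ WARN:0@0.670] global loadsave.cpp:1063 imwrite_ Unsupported depth image for selected encoder is fallbacked to CV_8U.
```

```bash
cat >> h.py <<'E'
def faces(W,c,guess,z0,z1,h=35):
    "fit each visible vertical face of a 70 mm square tin: yaw (deg) and centre estimate along the face normal, mm"
    g=np.radians(guess);R=np.array([[np.cos(g),-np.sin(g)],[np.sin(g),np.cos(g)]])
    P=W.reshape(-1,3);P=P[(P[:,2]>z0)&(P[:,2]<z1)];L=(P[:,:2]*1000-c)@R
    out={}
    for ax in (0,1):
        for s in (-1,1):
            m=(abs(L[:,ax]-s*h)<9)&(abs(L[:,1-ax])<27)
            if m.sum()<60: continue
            Q=L[m]
            for _ in range(3):
                k=np.polyfit(Q[:,1-ax],Q[:,ax],1);r=Q[:,ax]-np.polyval(k,Q[:,1-ax]);Q=Q[abs(r)<max(2*r.std(),1)]
            out['xy'[ax]+'-+'[s>0]]=(len(Q),round(guess+np.degrees(np.arctan(k[0]))*(1 if ax else -1),1),'off',round(np.polyval(k,0)-s*h,1),'sd',round(r.std(),1))
    return out
E
python3 - <<'E'
from h import *
from workcell import camera
for n in ['scene','side']:
    im,d=camera(n);W=cloud(n,d)
    print(n,'tall',faces(W,[640,133.5],-5,.05,.12))
    print(n,'held',faces(W,[497.7,58.2],-9,.135,.195))
E
```

```text
scene tall {'x+': (292, np.float64(-5.3), 'off', np.float64(-1.3), 'sd', np.float64(2.0)), 'y-': (143, np.float64(-4.7), 'off', np.float64(0.4), 'sd', np.float64(0.9))}
scene held {'x+': (178, np.float64(-7.8), 'off', np.float64(-3.8), 'sd', np.float64(2.5))}
side tall {'x-': (290, np.float64(-4.4), 'off', np.float64(-0.4), 'sd', np.float64(0.7)), 'y+': (399, np.float64(-4.2), 'off', np.float64(0.7), 'sd', np.float64(1.0))}
side held {'x-': (232, np.float64(-9.2), 'off', np.float64(-2.4), 'sd', np.float64(0.8)), 'y+': (408, np.float64(-8.6), 'off', np.float64(-0.5), 'sd', np.float64(1.0))}
```

Run:
```python
from h import *
to(500,65.5,241,175.4);to(500,65.5,158,175.4);to(576.2,62.8,156,175.4)
```

```text
shift [-17.7  10.    0.7] twist -0.077 t 4.83 pose [480.9  58.4 241.7] [-1.8000e+02 -1.0000e-02  1.7101e+02] q [ 7. -4.  0. 94. -0. 16.] op 0.014863201397312722 F [ 0.2 -0.5 -5.1]
shift [-17.7  10.   83.7] twist -0.077 t 4.83 pose [480.9  58.4 241.7] [-1.8000e+02 -1.0000e-02  1.7101e+02] q [ 7. -4.  0. 94. -0. 16.] op 0.014863201397312722 F [ 0.2 -0.5 -5.1]
shift [-93.4  19.2  85.7] twist -0.077 t 4.83 pose [480.9  58.4 241.7] [-1.8000e+02 -1.0000e-02  1.7101e+02] q [ 7. -4.  0. 94. -0. 16.] op 0.014863201397312722 F [ 0.2 -0.5 -5.1]
```

Emit:
{"api": "apply_moves", "payload": {
  "motion": [
    {"xyz":[-18,10,40],"twist":-0.077,"jaw":-1},
    {"xyz":[-18,10,84],"twist":-0.077,"jaw":-1},
    {"xyz":[-50,14,84],"twist":-0.077,"jaw":-1},
    {"xyz":[-80,17.5,84],"twist":-0.077,"jaw":-1},
    {"xyz":[-93.5,19,84],"twist":-0.077,"jaw":-1}
  ]
}}

```text
time: 5.45
ee_pos: [0.5773, 0.0626, 0.1572]
tcp_rot: [-180.0, -0.0, 175.4]
wrist_force: [-1.3, -0.3, -4.5]
opening: 0.015
grasp_force: 60.0
```

Run:
```python
from h import *
from workcell import camera
to(576.2,62.8,143,175.4)
for n in ['scene','side']:
    im,d=camera(n);W=cloud(n,d);cv2.imwrite(f'pics/{n}2.png',im[...,::-1])
    print(n,'held',faces(W,[590.2,61.6],-4.6,.055,.10))
```

```text
shift [ 1.1  0.1 14.2] twist 0.001 t 5.45 pose [577.3  62.6 157.2] [-1.7999e+02 -3.0000e-02  1.7544e+02] q [ 6.  8.  4. 85.  0. 11.] op 0.014969826891781182 F [-1.3 -0.3 -4.5]
scene held {'x+': (165, np.float64(-4.9), 'off', np.float64(-0.5), 'sd', np.float64(1.7)), 'y-': (83, np.float64(-4.5), 'off', np.float64(1.7), 'sd', np.float64(0.8))}
side held {'x-': (147, np.float64(-4.1), 'off', np.float64(1.4), 'sd', np.float64(0.7)), 'y+': (188, np.float64(-4.9), 'off', np.float64(1.8), 'sd', np.float64(1.0))}
```

View pics/scene2.png

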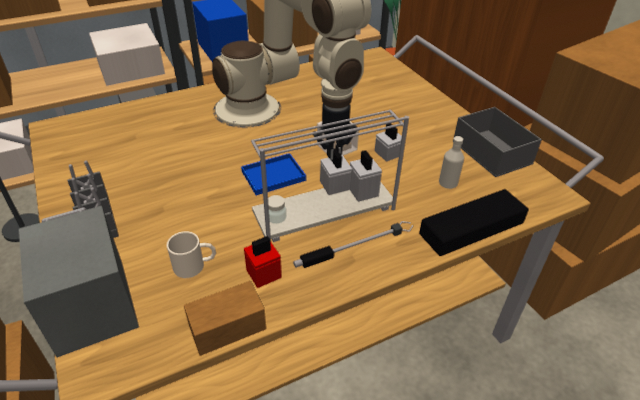

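The middle tin at (336,176) hangs over the board beside the tall tin at (365,178), square to it, with the gripper in front of the front wire. Lowering it now.

Emit:
{"api": "apply_moves", "payload": {
  "motion": [
    {"xyz":[0,-1,8],"twist":0,"jaw":-1},
    {"xyz":[0,-1,13],"twist":0,"jaw":-1},
    {"xyz":[0,-1,14],"twist":0,"jaw":-1},
    {"xyz":[0,-1,14],"twist":0,"jaw":-1},
    {"xyz":[0,-1,14],"twist":0,"jaw":-1}
  ]
}}

```text
time: 6.18
ee_pos: [0.5754, 0.0616, 0.1455]
tcp_rot: [180.0, 0.1, 175.5]
wrist_force: [-5.6, -1.3, 8.2]
opening: 0.0152
grasp_force: 61.8
```

Emit:
{"api": "apply_moves", "payload": {
  "motion": [
    {"xyz":[0,0,0],"twist":0,"jaw":0},
    {"xyz":[0,0,0],"twist":0,"jaw":0},
    {"xyz":[0,0,-5],"twist":0,"jaw":0},
    {"xyz":[40,0,-25],"twist":0,"jaw":0},
    {"xyz":[95,0,-60],"twist":0,"jaw":0}
  ]
}}

```text
time: 6.8
ee_pos: [0.4826, 0.0689, 0.2017]
tcp_rot: [-180.0, -0.1, 175.5]
wrist_force: [-0.6, 0.6, 1.1]
opening: 0.0428
grasp_force: 0.0
```

Run:
```python
from h import *
from workcell import camera
to(500,60,205,85.4)
for n in ['scene','side']:
    im,d=camera(n);W=cloud(n,d)
    print(n,'mid',faces(W,[590.2,61.6],-4.6,.055,.10));print(n,'tall',faces(W,[639.2,134],-4.6,.05,.12))
```

```text
shift [-18.   -7.5  -3.3] twist -1.57 t 6.8 pose [482.6  68.9 201.7] [-1.7997e+02 -1.4000e-01  1.7546e+02] q [ 8. -4. -4. 90.  0. 13.] op 0.04278234419264932 F [-0.6  0.6  1.1]
scene mid {'x+': (181, np.float64(-4.2), 'off', np.float64(-2.6), 'sd', np.float64(1.8)), 'y-': (83, np.float64(-4.6), 'off', np.float64(0.3), 'sd', np.float64(0.9))}
scene tall {'x+': (280, np.float64(-4.6), 'off', np.float64(-0.3), 'sd', np.float64(1.7)), 'y-': (153, np.float64(-4.7), 'off', np.float64(-0.1), 'sd', np.float64(1.1))}
side mid {'x-': (141, np.float64(-4.1), 'off', np.float64(-1.8), 'sd', np.float64(0.6)), 'y+': (196, np.float64(-4.4), 'off', np.float64(0.9), 'sd', np.float64(1.1))}
side tall {'x-': (287, np.float64(-4.8), 'off', np.float64(0.5), 'sd', np.float64(0.7)), 'y+': (384, np.float64(-5.0), 'off', np.float64(0.1), 'sd', np.float64(0.9))}
```

Emit:
{"api": "apply_moves", "payload": {
  "motion": [
    {"xyz":[14,2,0],"twist":0.18,"jaw":1},
    {"xyz":[14,2,0],"twist":0.36,"jaw":1},
    {"xyz":[14,2,0],"twist":0.54,"jaw":1},
    {"xyz":[14,2,0],"twist":0.72,"jaw":1},
    {"xyz":[14,2,0],"twist":0.9,"jaw":1}
  ]
}}

```text
time: 7.52
ee_pos: [0.4704, 0.0721, 0.2022]
tcp_rot: [180.0, 0.0, 123.6]
wrist_force: [-0.5, 0.1, 0.4]
opening: 0.0855
grasp_force: 0.0
```

Emit:
{"api": "apply_moves", "payload": {
  "motion": [
    {"xyz":[0,0,0],"twist":0.18,"jaw":1},
    {"xyz":[0,0,0],"twist":0.36,"jaw":1},
    {"xyz":[0,0,0],"twist":0.54,"jaw":1},
    {"xyz":[0,0,60],"twist":0.67,"jaw":1},
    {"xyz":[0,0,110],"twist":0.67,"jaw":1}
  ]
}}

```text
time: 8.15
ee_pos: [0.4703, 0.0721, 0.0906]
tcp_rot: [180.0, -0.0, 85.4]
wrist_force: [0.8, 0.8, 0.9]
opening: 0.0856
grasp_force: 0.0
```

Run:
```python
from h import *
to(468.7,72,65,85.4);to(496.6,69.7,65,85.4);to(541.4,66.1,65,85.4)
```

```text
shift [-0.2 -1.6 25.6] twist 0.0 t 8.15 pose [470.3  72.1  90.6] [ 1.7996e+02 -1.0000e-02  8.5420e+01] q [  9.  -5. -18.  78.  -0. 103.] op 0.08555624394003522 F [0.8 0.8 0.9]
shift [-0.3 26.4 25.7] twist 0.0 t 8.15 pose [470.3  72.1  90.6] [ 1.7996e+02 -1.0000e-02  8.5420e+01] q [  9.  -5. -18.  78.  -0. 103.] op 0.08555624394003522 F [0.8 0.8 0.9]
shift [-0.3 71.3 25.7] twist 0.0 t 8.15 pose [470.3  72.1  90.6] [ 1.7996e+02 -1.0000e-02  8.5420e+01] q [  9.  -5. -18.  78.  -0. 103.] op 0.08555624394003522 F [0.8 0.8 0.9]
```

Emit:
{"api": "apply_moves", "payload": {
  "motion": [
    {"xyz":[0,0,25],"twist":0,"jaw":1},
    {"xyz":[0,20,25],"twist":0,"jaw":1},
    {"xyz":[0,30,25],"twist":0,"jaw":1},
    {"xyz":[0,40,25],"twist":0,"jaw":1},
    {"xyz":[0,50,25],"twist":0,"jaw":1}
  ]
}}

```text
time: 8.78
ee_pos: [0.5204, 0.0682, 0.0678]
tcp_rot: [180.0, -0.0, 85.5]
wrist_force: [-4.6, 0.6, 4.7]
opening: 0.0852
grasp_force: 2.2
```

```bash
cat > rel.py <<'E'
from h import *
from workcell import camera
import sys
# args: guess centre x y, lid height -> tin in tall frame
T=np.array([639.2,134]);g=np.radians(-4.6);ux=np.array([np.cos(g),np.sin(g)]);uy=np.array([-ux[1],ux[0]])
def rel(c,z0=.055,z1=.095):
    for n in ['scene','side']:
        im,d=camera(n);W=cloud(n,d)
        for nm,cc,a,b in (('tin',c,z0,z1),('tall',T,.05,.12)):
            f=faces(W,cc,-4.6,a,b);r=np.array(cc)-T
            print(n,nm,{k:(v[0],v[1],'rel',round(float(r@(ux if k[0]=='x' else uy)+v[3]),1)) for k,v in f.items()})
E
python3 - <<'E'
from rel import *
to(541.4,66.1,65,85.4)
rel(T-20*ux-75*uy);
E
```

```text
shift [-0.5 21.1  2.8] twist 0.002 t 8.78 pose [520.4  68.2  67.8] [ 1.7999e+02 -1.0000e-02  8.5530e+01] q [  7.   2. -13.  75.   0. 102.] op 0.08520002217059773 F [-4.6  0.6  4.7]
scene tin {'x+': (70, np.float64(-6.9), 'rel', -17.1), 'y-': (71, np.float64(-4.6), 'rel', -75.5)}
scene tall {'x+': (287, np.float64(-4.6), 'rel', -0.4), 'y-': (57, np.float64(-6.4), 'rel', 0.8)}
side tin {'x-': (105, np.float64(-6.8), 'rel', -19.2), 'y+': (85, np.float64(-4.8), 'rel', -75.4)}
side tall {'x-': (308, np.float64(-4.8), 'rel', 0.5), 'y+': (394, np.float64(-4.7), 'rel', 0.1)}
```

Emit:
{"api": "apply_moves", "payload": {
  "motion": [
    {"xyz":[0,6,0],"twist":0,"jaw":1},
    {"xyz":[0,12,0],"twist":0,"jaw":1},
    {"xyz":[0,17,0],"twist":0,"jaw":1},
    {"xyz":[0,17,0],"twist":0,"jaw":1}
  ]
}}

```text
time: 9.38
ee_pos: [0.5373, 0.0668, 0.0672]
tcp_rot: [180.0, 0.0, 85.5]
wrist_force: [-1.3, 0.4, 0.4]
opening: 0.085
grasp_force: 0.3
```

Run:
```python
from rel import *
to(541.4,66.1,65,85.4)
rel(T-2*ux-75*uy);
```

```text
shift [-0.4  4.2  2.2] twist 0.002 t 9.38 pose [537.3  66.8  67.2] [179.98   0.    85.52] q [  7.   4. -11.  75.  -0. 102.] op 0.08498907954761471 F [-1.3  0.4  0.4]
scene tin {'x+': (76, np.float64(-7.0), 'rel', -0.3), 'y-': (73, np.float64(-4.7), 'rel', -75.4)}
scene tall {'x+': (287, np.float64(-5.6), 'rel', -0.4)}
side tin {'x-': (109, np.float64(0.8), 'rel', -0.8)}
side tall {'x-': (281, np.float64(-4.9), 'rel', 0.4), 'y+': (400, np.float64(-4.6), 'rel', 0.2)}
```

Emit:
{"api": "apply_moves", "payload": {
  "motion": [
    {"xyz":[0,-25,0],"twist":0,"jaw":1},
    {"xyz":[0,-60,0],"twist":0,"jaw":1},
    {"xyz":[0,-80,-60],"twist":-0.15,"jaw":1},
    {"xyz":[30,-80,-120],"twist":-0.3,"jaw":1},
    {"xyz":[80,-80,-140],"twist":-0.45,"jaw":1}
  ]
}}

```text
time: 10.1
ee_pos: [0.4641, 0.1531, 0.2111]
tcp_rot: [179.7, 0.0, 111.4]
wrist_force: [1.3, 0.7, 0.1]
opening: 0.0856
grasp_force: 0.0
```

Run:
```python
from rel import *
rel(T-2*ux-75*uy);
for n in ['scene','side']:
    im,d=camera(n);W=cloud(n,d);print('short',faces(W,[472.5,331],6,.02,.06))
to(458.6,329.5,200,186)
```

```text
scene tin {'y-': (86, np.float64(-2.0), 'rel', -74.9), 'y+': (61, np.float64(-19.5), 'rel', -69.5)}
scene tall {'x+': (266, np.float64(-5.2), 'rel', -0.4), 'y-': (91, np.float64(-5.4), 'rel', 0.3)}
side tin {}
side tall {'x-': (283, np.float64(-4.3), 'rel', 0.4), 'y+': (406, np.float64(-4.8), 'rel', 0.2)}
short {'x+': (84, np.float64(5.2), 'off', np.float64(0.5), 'sd', np.float64(1.8)), 'y-': (94, np.float64(4.2), 'off', np.float64(0.9), 'sd', np.float64(1.7))}
short {'x-': (134, np.float64(4.1), 'off', np.float64(1.5), 'sd', np.float64(0.3)), 'y+': (313, np.float64(3.7), 'off', np.float64(0.6), 'sd', np.float64(0.7))}
shift [165.6  59.7   7.3] twist -1.302 t 10.3 pose [463.3 153.5 207.3] [1.7997e+02 2.0000e-02 1.1138e+02] q [18. -4. -4. 90. -0. 87.] op 0.08529622236358053 F [ 0.4 -0.7  0.4]
```

Emit:
{"api": "apply_moves", "payload": {
  "motion": [
    {"xyz":[50,15,0],"twist":-0.18,"jaw":1},
    {"xyz":[100,30,0],"twist":-0.36,"jaw":1},
    {"xyz":[150,50,0],"twist":-0.54,"jaw":1},
    {"xyz":[166,60,0],"twist":-0.72,"jaw":1},
    {"xyz":[166,60,0],"twist":-0.9,"jaw":1}
  ]
}}

```text
time: 10.92
ee_pos: [0.4588, 0.3295, 0.2055]
tcp_rot: [-179.9, -0.1, 163.2]
wrist_force: [0.0, -0.7, -0.2]
opening: 0.0857
grasp_force: 0.0
```

Run:
```python
from rel import *
rel(T-2*ux-75*uy);
to(459.4,330.7,190,184.2)
```

```text
scene tin {'y-': (86, np.float64(-2.3), 'rel', -75.0), 'y+': (61, np.float64(-16.2), 'rel', -69.9)}
scene tall {'x+': (282, np.float64(-5.1), 'rel', -0.4), 'y-': (96, np.float64(-5.4), 'rel', 0.2)}
side tin {}
side tall {'y+': (296, np.float64(-4.3), 'rel', 0.1)}
shift [ 0.1  2.3 15.9] twist -0.371 t 11.03 pose [458.8 328.5 206. ] [-1.7989e+02 -6.0000e-02  1.6292e+02] q [36.  6.  7. 91. -0. 53.] op 0.08547549804065979 F [-0.9 -0.3 -0. ]
```

Run:
```python
from workcell import camera
import cv2,numpy as np
a,_=camera('scene');b,_=camera('side')
A=cv2.resize(a[100:260,230:430],(500,400));B=cv2.resize(b[100:300,200:350],(300,400))
cv2.imwrite('pics/c3.png',np.hstack([A,B])[...,::-1])
```

```text
(no output)
```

View pics/c3.png

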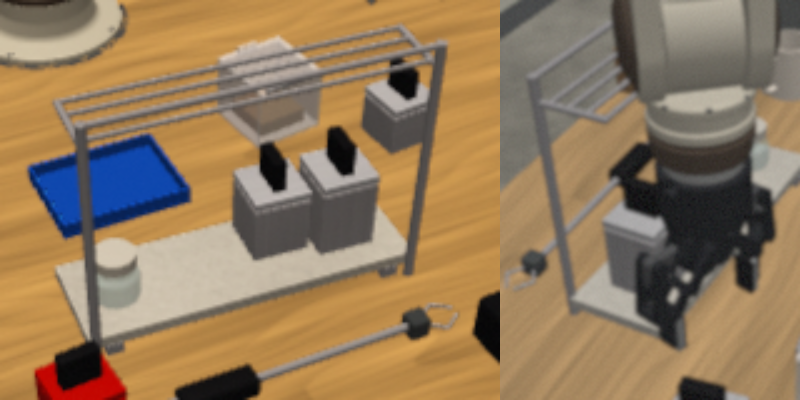

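```bash
cat >> rel.py <<'E'
def lid(z,cy,hw=45,names=('scene','side')):
    for n in names:
        im,d=camera(n);W=cloud(n,d).reshape(-1,3);P=W[abs(W[:,2]-z)<.004][:,:2]*1000-T
        x,y=P@ux,P@uy;m=(abs(x)<70)&(abs(y-cy)<hw);x,y=x[m],y[m]
        print(n,'lid',m.sum(),'x',np.percentile(x,[0,3,97,100]).round(1),'y',np.percentile(y,[0,3,97,100]).round(1),rect(np.c_[x,y]/1000))
E
python3 - <<'E'
from rel import *
lid(.115,-75,37,['scene']);lid(.130,0,40,['scene'])
im,d=camera('scene');W=cloud('scene',d).reshape(-1,3);W=W[(W[:,2]>.05)&(W[:,2]<.1)];P=W[:,:2]*1000-T;x,y=P@ux,P@uy
m=(abs(y+75)<25)&(x>0)&(x<80);print(m.sum(),np.histogram(x[m],bins=range(0,80,5))[0])
E
```

```text
scene lid 272 x [-53.8 -49.5  18.9  21.9] y [-111.8 -110.7  -43.1  -38.8] (array([-16. , -74.9]), array([73. , 75.4]), 89.2)
scene lid 272 x [-36.6 -30.   36.2  39.6] y [-38.1 -35.7  31.9  35.2] (array([ 1.3, -1.3]), array([74.6, 74.3]), 87.4)
211 [  0   1  51 152   7   0   0   0   0   0   0   0   0   0   0]
```

The left crop shows the middle tin at (272,210) beside the tall tin at (340,200), both upright. The lid measurement puts it 17 mm forward of line, so it was dragged back on my retreat. I'll pick the short tin now, since the arm is over it, and push again afterwards from a higher grip point.

Emit:
{"api": "apply_moves", "payload": {
  "motion": [
    {"xyz":[0,2.3,0],"twist":-0.18,"jaw":1},
    {"xyz":[0,2.3,0],"twist":-0.371,"jaw":1},
    {"xyz":[0,2.3,50],"twist":-0.371,"jaw":1},
    {"xyz":[0,2.3,107],"twist":-0.371,"jaw":1},
    {"xyz":[0,2.3,107],"twist":-0.371,"jaw":0.6}
  ]
}}

```text
time: 11.9
ee_pos: [0.4573, 0.3296, 0.0963]
tcp_rot: [-179.8, -0.4, -176.0]
wrist_force: [-0.4, -0.4, 0.3]
opening: 0.07
grasp_force: 0.0
```

Emit:
{"api": "apply_moves", "payload": {
  "motion": [
    {"xyz":[0,0,0],"twist":0,"jaw":-1},
    {"xyz":[0,0,0],"twist":0,"jaw":-1},
    {"xyz":[0,0,0],"twist":0,"jaw":-1},
    {"xyz":[0,0,0],"twist":0,"jaw":-1},
    {"xyz":[0,0,0],"twist":0,"jaw":-1}
  ]
}}

```text
time: 12.52
ee_pos: [0.4601, 0.3318, 0.102]
tcp_rot: [179.9, 0.1, -175.9]
wrist_force: [-0.5, -1.9, 7.0]
opening: 0.015
grasp_force: 63.2
```

Run:
```python
from h import *
to(459.4,330.7,98,184.2);to(450,-10,225,175.4)
```

```text
shift [ 0.8 -1.1  4. ] twist -0.001 t 12.53 pose [460.1 331.8 102. ] [ 1.7994e+02  1.2000e-01 -1.7587e+02] q [36.  7. -4. 79. -0. 32.] op 0.015001131573407118 F [-0.5 -1.9  7. ]
shift [  34.4 -340.1 -123.4] twist 0.152 t 12.53 pose [460.1 331.8 102. ] [ 1.7994e+02  1.2000e-01 -1.7587e+02] q [36.  7. -4. 79. -0. 32.] op 0.015001131573407118 F [-0.5 -1.9  7. ]
```

Emit:
{"api": "apply_moves", "payload": {
  "motion": [
    {"xyz":[0,0,-50],"twist":0,"jaw":-1},
    {"xyz":[2,-20,-105],"twist":0.03,"jaw":-1},
    {"xyz":[8,-80,-128],"twist":0.07,"jaw":-1},
    {"xyz":[14,-140,-128],"twist":0.12,"jaw":-1},
    {"xyz":[20,-200,-128],"twist":0.152,"jaw":-1}
  ]
}}

```text
time: 13.15
ee_pos: [0.4537, 0.129, 0.2289]
tcp_rot: [180.0, 0.1, 175.4]
wrist_force: [0.5, -0.6, -4.0]
opening: 0.0146
grasp_force: 61.5
```

Emit:
{"api": "apply_moves", "payload": {
  "motion": [
    {"xyz":[6,-45,0],"twist":0,"jaw":-1},
    {"xyz":[12,-90,0],"twist":0,"jaw":-1},
    {"xyz":[14,-130,0],"twist":0,"jaw":-1},
    {"xyz":[14,-140,0],"twist":0,"jaw":-1},
    {"xyz":[14,-140,0],"twist":0,"jaw":-1}
  ]
}}

```text
time: 13.78
ee_pos: [0.4289, -0.0081, 0.2284]
tcp_rot: [180.0, 0.0, 175.3]
wrist_force: [-0.3, 0.0, -4.1]
opening: 0.0146
grasp_force: 61.6
```

Run:
```python
from rel import *
c=T-45*ux-151.5*uy; p=c-14*ux; q=c-70*ux; print(c,p)
to(q[0],q[1],150,175.4);to(p[0],p[1],147,175.4)
lid(.115,-75,37);
im,d=camera('side');cv2.imwrite('pics/s4.png',cv2.resize(im[100:300,200:400],(600,600))[...,::-1])
```

```text
[582.19481343 -13.40304849] [568.23990914 -12.28026355]
shift [-83.2   7.   78.5] twist -0.001 t 13.78 pose [428.9  -8.1 228.4] [1.7998e+02 1.0000e-02 1.7535e+02] q [ -1. -12.  -8.  94.   0.   4.] op 0.014639076317387322 F [-0.3  0.  -4.1]
shift [-139.2    7.1   81.5] twist -0.001 t 13.78 pose [428.9  -8.1 228.4] [1.7998e+02 1.0000e-02 1.7535e+02] q [ -1. -12.  -8.  94.   0.   4.] op 0.014639076317387322 F [-0.3  0.  -4.1]
scene lid 273 x [-54.9 -50.5  18.3  21.2] y [-111.6 -110.5  -43.1  -39.2] (array([-16.6, -75.5]), array([72., 76.]), 88.8)
side lid 297 x [-54.1 -52.7  13.7  18.7] y [-111.5 -105.6  -40.3  -38. ] (array([-17.8, -75.7]), array([74., 72.]), 87.9)
```

View pics/s4.png

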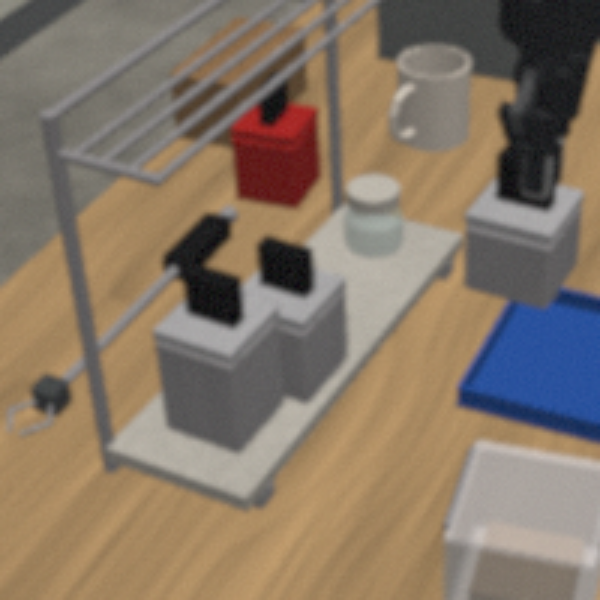

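The side crop shows the middle tin at (305,330) standing forward of the tall tin at (225,370), the short tin held at (525,240), and the jar at (373,215) clear.

Emit:
{"api": "apply_moves", "payload": {
  "motion": [
    {"xyz":[-50,7,40],"twist":0,"jaw":-1},
    {"xyz":[-83,7,78],"twist":0,"jaw":-1},
    {"xyz":[-110,7,81],"twist":0,"jaw":-1},
    {"xyz":[-132,7,81],"twist":0,"jaw":-1},
    {"xyz":[-139,7,81],"twist":0,"jaw":-1}
  ]
}}

```text
time: 14.55
ee_pos: [0.5688, -0.0109, 0.1465]
tcp_rot: [180.0, -0.1, 175.5]
wrist_force: [-0.3, -0.3, -4.0]
opening: 0.0145
grasp_force: 61.7
```

Run:
```python
from rel import *
p=T-59*ux-151.5*uy
to(p[0],p[1],132,175.4);lid(.115,-151,37)
rel(T-45*ux-151.5*uy,.052,.09)
```

```text
shift [ 0.4 -1.4 14.5] twist 0.002 t 14.55 pose [568.8 -10.9 146.5] [ 1.8000e+02 -7.0000e-02  1.7551e+02] q [-1.  7.  1. 84.  0.  3.] op 0.014544699974998711 F [-0.3 -0.3 -4. ]
scene lid 257 x [-69.6 -67.3 -10.3  -8.9] y [-184.9 -183.6 -117.2 -115.1] (array([ -39.3, -150. ]), array([60.8, 69.7]), 0.0)
side lid 201 x [-70.  -69.1 -15.2 -10.4] y [-182.  -178.  -115.2 -114. ] (array([ -40.3, -147.8]), array([59.4, 67.8]), 0.8)
scene tin {'x+': (159, np.float64(-5.0), 'rel', -49.0), 'y-': (61, np.float64(-4.3), 'rel', -149.0)}
scene tall {'x+': (279, np.float64(-5.2), 'rel', -0.5), 'y-': (93, np.float64(-4.7), 'rel', 0.0)}
side tin {'x-': (104, np.float64(-4.5), 'rel', -47.9), 'y+': (94, np.float64(-6.0), 'rel', -149.1)}
side tall {'x-': (281, np.float64(-4.9), 'rel', 0.6), 'y+': (408, np.float64(-4.7), 'rel', 0.2)}
```

Emit:
{"api": "apply_moves", "payload": {
  "motion": [
    {"xyz":[-4,-2,6],"twist":0,"jaw":-1},
    {"xyz":[-4,-2,12],"twist":0,"jaw":-1},
    {"xyz":[-4,-2,15],"twist":0,"jaw":-1},
    {"xyz":[-4,-2,15],"twist":0,"jaw":-1},
    {"xyz":[-4,-2,15],"twist":0,"jaw":-1}
  ]
}}

```text
time: 15.38
ee_pos: [0.5717, -0.0144, 0.1328]
tcp_rot: [-180.0, 0.0, 175.4]
wrist_force: [-2.3, -1.0, 3.3]
opening: 0.0147
grasp_force: 62.5
```

Emit:
{"api": "apply_moves", "payload": {
  "motion": [
    {"xyz":[0,0,0],"twist":0,"jaw":0},
    {"xyz":[0,0,0],"twist":0,"jaw":0},
    {"xyz":[0,0,-5],"twist":0,"jaw":0},
    {"xyz":[40,0,-25],"twist":0,"jaw":0},
    {"xyz":[95,0,-60],"twist":0,"jaw":0}
  ]
}}

```text
time: 16.0
ee_pos: [0.4782, -0.0068, 0.1904]
tcp_rot: [-180.0, -0.1, 175.4]
wrist_force: [-0.2, 0.3, 1.1]
opening: 0.0426
grasp_force: 0.0
```

Run:
```python
from rel import *
rel(T-45*ux-151.5*uy,.052,.09);lid(.115,-75,37)
p=T-165*ux-75*uy;to(p[0],p[1],200,85.4)
```

```text
scene tin {'x+': (169, np.float64(-3.1), 'rel', -44.6), 'y-': (58, np.float64(-3.9), 'rel', -152.1)}
scene tall {'x+': (300, np.float64(-4.7), 'rel', -0.6), 'y-': (88, np.float64(-4.1), 'rel', -0.2)}
side tin {'x-': (102, np.float64(-4.6), 'rel', -43.7), 'y+': (102, np.float64(-3.0), 'rel', -151.3)}
side tall {'x-': (291, np.float64(-4.8), 'rel', 0.3), 'y+': (410, np.float64(-4.5), 'rel', 0.2)}
scene lid 284 x [-54.6 -49.7  18.7  21.9] y [-111.7 -110.2  -42.9  -38.2] (array([-17.1, -75.6]), array([76.1, 73.6]), 2.1)
side lid 291 x [-53.5 -52.5  14.2  19. ] y [-108.6 -106.3  -41.2  -38.1] (array([-17.3, -72.9]), array([72.1, 70.2]), 1.0)
shift [17.2 78.2 -7.8] twist -1.57 t 16.2 pose [479.7  -6.8 192.3] [179.99   0.19 175.44] q [-1. -6. -7. 89.  0.  4.] op 0.042770572613573275 F [-0.1  0.2 -0.6]
```

Emit:
{"api": "apply_moves", "payload": {
  "motion": [
    {"xyz":[15,0,0],"twist":0.18,"jaw":1},
    {"xyz":[15,0,0],"twist":0.36,"jaw":1},
    {"xyz":[15,0,0],"twist":0.54,"jaw":1},
    {"xyz":[15,0,0],"twist":0.72,"jaw":1},
    {"xyz":[15,0,0],"twist":0.9,"jaw":1}
  ]
}}

```text
time: 16.82
ee_pos: [0.4651, -0.0057, 0.1896]
tcp_rot: [-179.9, -0.1, 123.5]
wrist_force: [-0.4, 0.4, 0.1]
opening: 0.0854
grasp_force: 0.0
```

Emit:
{"api": "apply_moves", "payload": {
  "motion": [
    {"xyz":[0,0,0],"twist":0.18,"jaw":1},
    {"xyz":[0,0,0],"twist":0.36,"jaw":1},
    {"xyz":[0,0,0],"twist":0.54,"jaw":1},
    {"xyz":[0,0,40],"twist":0.67,"jaw":1},
    {"xyz":[0,0,80],"twist":0.67,"jaw":1}
  ]
}}

```text
time: 17.45
ee_pos: [0.4652, -0.0057, 0.1089]
tcp_rot: [-180.0, 0.0, 85.4]
wrist_force: [0.1, -0.1, -0.6]
opening: 0.0853
grasp_force: 0.0
```

Run:
```python
from rel import *
for s in (-140,-115,-98):
    p=T+s*ux-151.5*uy;to(p[0],p[1],75,85.4)
```

```text
shift [ 1.8 22.3 33.9] twist -0.001 t 17.45 pose [465.2  -5.7 108.9] [-179.97    0.     85.36] q [ -1.  -7. -17.  80.  -0.  94.] op 0.085261150816387 F [ 0.1 -0.1 -0.6]
shift [ 1.8 47.3 33.9] twist -0.001 t 17.45 pose [465.2  -5.7 108.9] [-179.97    0.     85.36] q [ -1.  -7. -17.  80.  -0.  94.] op 0.085261150816387 F [ 0.1 -0.1 -0.6]
shift [ 1.8 64.3 33.9] twist -0.001 t 17.45 pose [465.2  -5.7 108.9] [-179.97    0.     85.36] q [ -1.  -7. -17.  80.  -0.  94.] op 0.085261150816387 F [ 0.1 -0.1 -0.6]
```

Emit:
{"api": "apply_moves", "payload": {
  "motion": [
    {"xyz":[2,0,34],"twist":0,"jaw":1},
    {"xyz":[2,20,34],"twist":0,"jaw":1},
    {"xyz":[2,29,34],"twist":0,"jaw":1},
    {"xyz":[2,38,34],"twist":0,"jaw":1},
    {"xyz":[2,47,34],"twist":0,"jaw":1}
  ]
}}

```text
time: 18.08
ee_pos: [0.5119, -0.0074, 0.0769]
tcp_rot: [-180.0, -0.0, 85.5]
wrist_force: [-2.3, -0.0, 0.4]
opening: 0.0858
grasp_force: 0.9
```

Run:
```python
from rel import *
p=T-115*ux-151.5*uy;to(p[0],p[1],75,85.4)
lid(.1,-151.5,36);rel(T-20*ux-151.5*uy,.04,.09)
im,d=camera('side');cv2.imwrite('pics/s5.png',cv2.resize(im[100:300,200:400],(600,600))[...,::-1])
```

```text
shift [-0.3  0.5  1.9] twist 0.001 t 18.07 pose [511.9  -7.4  76.9] [-179.99   -0.     85.47] q [ -1.   0. -14.  76.   0.  94.] op 0.08581014533129992 F [-2.3 -0.   0.4]
scene lid 180 x [-52.7 -34.6  15.2  17.1] y [-187.4 -186.8 -119.6 -117.3] (array([ -17.8, -152.3]), array([70., 70.]), 0.2)
side lid 55 x [-69.9 -69.    9.2  13.7] y [-158.2 -154.  -116.7 -116.3] (array([ -25.6, -138. ]), array([30. , 85.6]), 75.3)
scene tin {'x+': (174, np.float64(-4.5), 'rel', -25.4), 'y-': (86, np.float64(-4.3), 'rel', -152.2)}
scene tall {'x+': (274, np.float64(-4.5), 'rel', -0.4), 'y-': (89, np.float64(-5.0), 'rel', 0.2)}
side tin {'x-': (107, np.float64(-7.8), 'rel', -26.2)}
side tall {'x-': (282, np.float64(-4.4), 'rel', 0.4), 'y+': (420, np.float64(-4.4), 'rel', 0.2)}
```

View pics/s5.png

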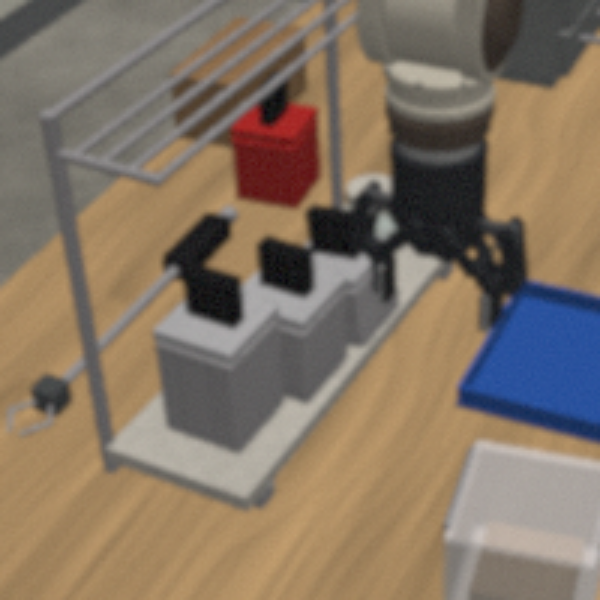

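The side crop shows the finger at (388,250) pushing the short tin at (350,290) squarely. It is upright and nothing else is touched.

Emit:
{"api": "apply_moves", "payload": {
  "motion": [
    {"xyz":[0,7,0],"twist":0,"jaw":1},
    {"xyz":[0,14,0],"twist":0,"jaw":1},
    {"xyz":[0,20,0],"twist":0,"jaw":1},
    {"xyz":[0,20,0],"twist":0,"jaw":1}
  ]
}}

```text
time: 18.82
ee_pos: [0.5319, -0.009, 0.0768]
tcp_rot: [180.0, 0.0, 85.5]
wrist_force: [-2.1, 0.4, -0.1]
opening: 0.0856
grasp_force: 0.0
```

Emit:
{"api": "apply_moves", "payload": {
  "motion": [
    {"xyz":[0,-6,0],"twist":0,"jaw":1},
    {"xyz":[0,-20,0],"twist":0,"jaw":1},
    {"xyz":[0,-60,0],"twist":0,"jaw":1},
    {"xyz":[0,-70,0],"twist":0,"jaw":1}
  ]
}}

```text
time: 19.32
ee_pos: [0.4595, -0.0033, 0.0769]
tcp_rot: [-180.0, 0.0, 85.5]
wrist_force: [0.4, -0.1, 0.2]
opening: 0.0857
grasp_force: 0.0
```

Run:
```python
from rel import *
lid(.1,-151.5,36);rel(T-5*ux-151.5*uy,.05,.09)
rel(T-17*ux-75*uy,.055,.105)
for s in (-120,-94):
    p=T+s*ux-75.5*uy;to(p[0],p[1],83,85.4)
```

```text
scene lid 287 x [-44.8 -42.1  26.8  28.5] y [-187.5 -186.5 -120.2 -116.6] (array([  -8.1, -152.1]), array([70.8, 73.2]), 89.9)
side lid 151 x [-45.9 -45.1  -5.3  24.5] y [-185.7 -182.4 -128.1 -125. ] (array([ -11. , -156.5]), array([59.6, 70.6]), 87.3)
scene tin {'x+': (172, np.float64(-3.8), 'rel', -10.6), 'y-': (69, np.float64(-4.8), 'rel', -152.0)}
scene tall {'x+': (279, np.float64(-5.5), 'rel', -0.6), 'y-': (92, np.float64(-5.8), 'rel', 0.2)}
side tin {'x-': (121, np.float64(-4.9), 'rel', -9.2)}
side tall {'x-': (284, np.float64(-4.7), 'rel', 0.4), 'y+': (422, np.float64(-4.6), 'rel', 0.1)}
scene tin {'x+': (204, np.float64(-5.5), 'rel', -18.6)}
scene tall {'x+': (280, np.float64(-5.4), 'rel', -0.5), 'y-': (84, np.float64(-5.3), 'rel', 0.1)}
side tin {'x-': (170, np.float64(-4.6), 'rel', -17.3), 'y+': (77, np.float64(-5.6), 'rel', -75.3)}
side tall {'x-': (275, np.float64(-4.9), 'rel', 0.3), 'y+': (412, np.float64(-4.5), 'rel', 0.2)}
shift [75.7 45.4 -5.9] twist 0.001 t 19.62 pose [462.3  -3.5  77. ] [179.96  -0.    85.47] q [ -0.  -7. -21.  76.   0.  94.] op 0.08560435596350784 F [ 0.3  0.4 -0.1]
shift [75.6 71.4 -5.9] twist 0.001 t 19.62 pose [462.3  -3.5  77. ] [179.96  -0.    85.47] q [ -0.  -7. -21.  76.   0.  94.] op 0.08560435596350784 F [ 0.3  0.4 -0.1]
```

Emit:
{"api": "apply_moves", "payload": {
  "motion": [
    {"xyz":[50,0,-6],"twist":0,"jaw":1},
    {"xyz":[76,0,-6],"twist":0,"jaw":1},
    {"xyz":[76,30,-6],"twist":0,"jaw":1},
    {"xyz":[76,55,-6],"twist":0,"jaw":1},
    {"xyz":[76,63,-6],"twist":0,"jaw":1}
  ]
}}

```text
time: 20.25
ee_pos: [0.5314, 0.0674, 0.0828]
tcp_rot: [-180.0, -0.0, 85.5]
wrist_force: [-7.1, -0.0, 7.6]
opening: 0.0855
grasp_force: 3.6
```

Emit:
{"api": "apply_moves", "payload": {
  "motion": [
    {"xyz":[0,6,0],"twist":0,"jaw":1},
    {"xyz":[0,11,0],"twist":0,"jaw":1},
    {"xyz":[0,15,0],"twist":0,"jaw":1},
    {"xyz":[0,15,0],"twist":0,"jaw":1}
  ]
}}

```text
time: 20.75
ee_pos: [0.5453, 0.0661, 0.0829]
tcp_rot: [-180.0, 0.0, 85.5]
wrist_force: [-4.5, 0.6, 3.3]
opening: 0.0855
grasp_force: 1.4
```

Emit:
{"api": "apply_moves", "payload": {
  "motion": [
    {"xyz":[0,-4,0],"twist":0,"jaw":1},
    {"xyz":[0,-15,0],"twist":0,"jaw":1},
    {"xyz":[0,-50,0],"twist":0,"jaw":1},
    {"xyz":[-40,-55,0],"twist":0,"jaw":1},
    {"xyz":[-76,-55,6],"twist":0,"jaw":1}
  ]
}}

```text
time: 21.38
ee_pos: [0.4837, -0.0057, 0.0773]
tcp_rot: [179.9, 0.0, 85.6]
wrist_force: [0.9, 0.0, -0.0]
opening: 0.0855
grasp_force: 0.0
```

Run:
```python
from rel import *
lid(.115,-75.5,36)
rel(T-1*ux-75*uy,.055,.105)
rel(T-9*ux-151.5*uy,.05,.09)
p=T-86*ux-151.5*uy;to(p[0],p[1],77,85.4)
```

```text
scene lid 274 x [-33.7 -27.8  38.6  40.9] y [-111.2 -110.6  -44.1  -41.7] (array([  3. , -76.9]), array([74.1, 69.6]), 1.4)
side lid 211 x [-33.3 -32.1  29.6  35.6] y [-108.5 -106.3  -46.8  -40.3] (array([  1.2, -74.4]), array([68.2, 69. ]), 90.0)
scene tin {'x+': (216, np.float64(-2.7), 'rel', 2.1), 'y-': (57, np.float64(-4.3), 'rel', -75.6)}
scene tall {'x+': (292, np.float64(-4.2), 'rel', -0.5)}
side tin {'x-': (169, np.float64(-3.8), 'rel', 3.2)}
side tall {'x-': (287, np.float64(-4.7), 'rel', 0.4), 'y+': (401, np.float64(-4.3), 'rel', 0.2)}
scene tin {'x+': (172, np.float64(-4.8), 'rel', -10.5), 'y-': (68, np.float64(-5.7), 'rel', -151.9)}
scene tall {'x+': (286, np.float64(-4.3), 'rel', -0.4)}
side tin {'x-': (125, np.float64(-5.4), 'rel', -9.6)}
side tall {'x-': (284, np.float64(-4.8), 'rel', 0.3), 'y+': (418, np.float64(-4.8), 'rel', 0.1)}
shift [-0.9 57.1  0.1] twist 0.002 t 21.68 pose [484.5  -4.7  77. ] [ 1.7998e+02 -1.0000e-02  8.5490e+01] q [ -1.  -4. -18.  76.   0.  94.] op 0.08547229804519554 F [ 0.1 -0.4  0.6]
```

The middle tin is in place: 2.6 mm out of line, 75.5 mm to the side. Pushing the short tin the last 11 mm.

Emit:
{"api": "apply_moves", "payload": {
  "motion": [
    {"xyz":[-1,30,0],"twist":0,"jaw":1},
    {"xyz":[-1,42,0],"twist":0,"jaw":1},
    {"xyz":[-1,50,0],"twist":0,"jaw":1},
    {"xyz":[-1,57,0],"twist":0,"jaw":1},
    {"xyz":[-1,57,0],"twist":0,"jaw":1}
  ]
}}

```text
time: 22.3
ee_pos: [0.5413, -0.0107, 0.0767]
tcp_rot: [-180.0, 0.0, 85.5]
wrist_force: [-0.4, 0.8, 0.2]
opening: 0.0851
grasp_force: 0.0
```

Emit:
{"api": "apply_moves", "payload": {
  "motion": [
    {"xyz":[0,-4,0],"twist":0,"jaw":1},
    {"xyz":[0,-15,0],"twist":0,"jaw":1},
    {"xyz":[0,-50,0],"twist":0,"jaw":1},
    {"xyz":[0,-90,-50],"twist":0,"jaw":1},
    {"xyz":[0,-120,-100],"twist":0,"jaw":1}
  ]
}}

```text
time: 22.92
ee_pos: [0.4191, -0.0012, 0.1776]
tcp_rot: [-180.0, 0.0, 85.5]
wrist_force: [2.3, -0.4, 1.1]
opening: 0.0855
grasp_force: 0.0
```

Run:
```python
from rel import *
lid(.1,-151.5,36)
rel(T-1*ux-151.5*uy,.05,.09)
rel(T+2*ux-75*uy,.055,.105)
a,_=camera('scene');b,_=camera('side')
cv2.imwrite('pics/f.png',np.hstack([cv2.resize(a[100:260,230:430],(500,400)),cv2.resize(b[100:300,200:350],(300,400))])[...,::-1])
```

```text
scene lid 279 x [-37.  -32.7  35.9  37.9] y [-187.3 -186.1 -119.9 -117. ] (array([   0.5, -152.2]), array([74.5, 70.4]), 0.5)
side lid 192 x [-36.5 -35.2  17.2  33.5] y [-186.2 -183.5 -119.2 -115.9] (array([  -1.3, -152.1]), array([69.1, 70.5]), 86.8)
scene tin {'x+': (169, np.float64(-4.9), 'rel', -1.1), 'y-': (64, np.float64(-3.8), 'rel', -152.5)}
scene tall {'x+': (270, np.float64(-5.1), 'rel', -0.5)}
side tin {'x-': (114, np.float64(-4.1), 'rel', 0.2)}
side tall {'x-': (297, np.float64(-4.5), 'rel', 0.4), 'y+': (386, np.float64(-5.0), 'rel', 0.2)}
scene tin {'x+': (208, np.float64(-4.4), 'rel', 2.2), 'y-': (61, np.float64(-4.2), 'rel', -75.5)}
scene tall {'x+': (284, np.float64(-4.4), 'rel', -0.5)}
side tin {'x-': (169, np.float64(-3.9), 'rel', 3.2)}
side tall {'x-': (280, np.float64(-4.8), 'rel', 0.5), 'y+': (412, np.float64(-4.5), 'rel', 0.2)}
```

View pics/f.png

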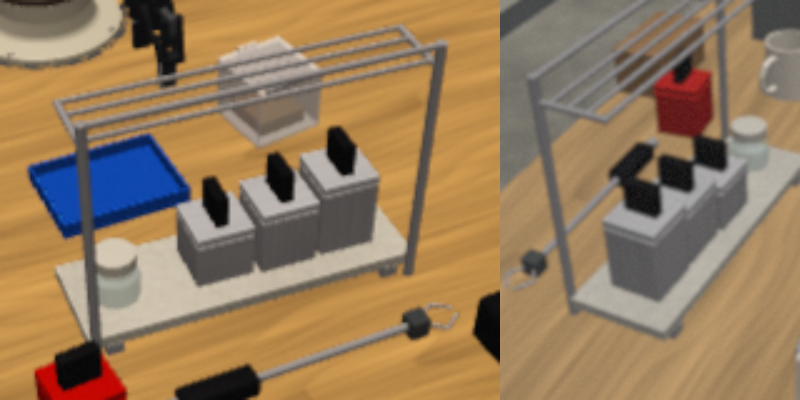

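The final crop shows the row in order of height: short (215,240), middle (280,220), tall (340,200). The tins are upright, square and in line, the gripper is clear, and the bystanders have not moved. Handing in.

```bash
python3 -c "
from workcell import bot
print(bot.job_done())"
```

```text
the job is handed in; nothing more can be done
None
```

I handed the job in at about 23 s: the middle and short tins stand in one row beside the tall tin, about 76 and 152 mm to its side and within 3 mm of its front by my last camera measurement, though the hand-in call returned no verdict.

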